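# Press the gem boxes shut in order

## Robot

A 7-joint arm with a two-finger parallel gripper is mounted at the origin on the work surface. World frame = base frame: x ahead of the robot, y to its left, z up, the work surface at z = 0. Lengths are in m, angles in rad, forces in N, time in s.
With the tool pointing down it reaches from about 0.35 to 0.9 m from the base axis. Payload 8.1 kg.
Tool frame: the origin (TCP) lies between the finger pads; the fingertips stand ahead of it and the grasp point (between the pads) is the TCP (arm.nose_length is the z of the fingertips in the tool frame, in m); z points along the fingers, y is the line along which they close (so a half turn about z gives the same grasp; the last joint's range is limited). The gripper opens to 92 mm and grips with 3 to 60 N. Pads are 19 mm wide; open, the fingers measure 130 mm over their backs; the gripper's body (75 mm by 190 mm) begins 47 mm behind the grasp point.
Start: joints at [-1.209, 0.434, 0.025, 1.573, -0.012, 1.134, -0.075], TCP at [0.28, 0.559, 0.246] pointing down, gripper open.
Joint ranges: [-2.62, 2.62], [-0.44, 2.09], [-1.27, 1.32], [0.08, 2.57], [-1.32, 4.46], [0.12, 2], [-2.74, 2.74]. Speed limits (rad/s): [2.22, 2.22, 3.01, 3.01, 3.14, 3.14, 3.14].

## Interface

Orientations are given as a rotation vector (axis times angle).
In Python, from cell import sensors, optics, arm gives the robot as it stands.
- The arm moves only by the tool arm_command, never from a script. Its argument "deltas" is one flat list of numbers, 7 for each row, row after row: the turn, a rotation vector about the world's x, y, z as a fraction of full scale, then the shift along the world's x, y, z as a fraction of full scale, then the finger opening in mm, from 0 to 91.8. In form: [wx, wy, wz, dx, dy, dz, fingers, wx, wy, wz, dx, dy, dz, fingers, ...]. A call has 1 to 20 rows; each row is the pose to reach, as a shift and turn from the pose commanded when the call began; what a row does not reach only later rows make up. Full scale, the value 1, is 1 m for a shift and 90 degrees for a turn. A row lasts 1/10 s, in which the tool goes at most 50 mm and 8.59 degrees, less where a joint would pass 70% of its speed; a pose out of reach is approached as far as the arm can. A call with a number of a shift or a turn outside -1 to 1 is refused whole. A call with a gripper value outside its range is refused whole. The fingers move at their own pace and stop on an object; "force" is the grip in N (left out, the last holds). Time passes only in rows, so rows that repeat a pose let the fingers close. It gives the time, the measured TCP pose, the force, the opening and the grip force at its end, in the units of the state.
- sensors.observe(): the state, without advancing time (a new reading comes with each control period).
- optics.get_image(name): name is "side" or "top"; returns the picture (400x640x3 uint8, blue, green, red); there is no depth.
- optics.calibration(name): a dict with "camera_matrix" (3x3 intrinsics, pixels), "rvec" (rotation vector, rad) and "tvec" (3), from world to camera coordinates, as OpenCV has them. Camera axes: x right, y down, z forward; pixel columns grow to the right and rows downward; lengths in m; the calibration is good to about 2 mm. A picture is of the moment at which its call begins. calibration takes no time and is no camera call.
- arm.sign_off(): hands the job in; it is judged then, once.
The state is a dict: "clock": time; "joints": joint angles; "dq": joint speeds; "joint_efforts": joint torques, N m; "position": TCP position; "ee_rot": TCP orientation; "force": force on the tool from outside, world axes, zero at the start; "ft_torque": the same for the moment, N m; "width": opening from 0.0 (shut) to 1.0 (fully open); "gripper_force": force on a finger pad.
Only numpy, scipy, OpenCV 4.12 (cv2) and the standard library are available. Lean on these libraries where they do the work, as an engineer would, in place of code of your own. Each camera call takes 0.05 s, during which the arm holds its last target. There are 200 camera calls.

## Task

Close up the sorted stones: with the fingertips, gently press down the lid of the small square gem box, then the oblong one, then the large square one, each until it is fully shut. Leave the lid of the round box standing ajar as it is, and do not grasp, lift or push aside any of the boxes or the other things on the desk. Finish with the hand clear of everything.

Things in the scene. Friction and masses are not known exactly. Their poses are not given: they have to be found in the camera images.
- small_box: loose white plastic small square gem box with green stones under a clear-paned lid, standing flat on the table, 38 x 38 mm square over the lid; grey case and white lid on a 6 mm dark foam sole; origin at the centre of the sole's underside (table level when it stands), z up. Sole, case and lid together are 28 mm high when shut. Pressed, the case sinks into the springy sole by 1 mm per 4 N, 5 mm at most, and comes back up; it weighs about 0.1 to 0.3 kg.
- small_lid_top (a point): centre of the flat top of the small square box's lid; 28 mm above the table when the lid is shut, and higher by the gap while it stands ajar. The pane is sturdy to press anywhere.
- small_lid (a joint): how far the small square box's telescoping lid stands above its shut position, m: 0 shut (the lid stops against the case), at most 0.017. It starts about 0.008 to 0.012, slides straight down against a steady friction of about 2.5 N and stays where it is left.
- oblong_box: loose white plastic oblong gem box with green stones under a clear-paned lid, standing flat on the table, 42 mm along its x by 84 mm along its y over the lid; grey case and white lid on a 6 mm dark foam sole; origin at the centre of the sole's underside (table level when it stands), z up. Sole, case and lid together are 28 mm high when shut. Pressed, the case sinks into the springy sole by 1 mm per 4 N, 5 mm at most, and comes back up; it weighs about 0.1 to 0.3 kg.
- oblong_lid_top (a point): centre of the flat top of the oblong box's lid; 28 mm above the table when the lid is shut, and higher by the gap while it stands ajar. The pane is sturdy to press anywhere.
- oblong_lid (a joint): how far the oblong box's telescoping lid stands above its shut position, m: 0 shut (the lid stops against the case), at most 0.017. It starts about 0.008 to 0.012, slides straight down against a steady friction of about 2.5 N and stays where it is left.
- large_box: loose white plastic large square gem box with green stones under a clear-paned lid, standing flat on the table, 66 x 66 mm square over the lid; grey case and white lid on a 6 mm dark foam sole; origin at the centre of the sole's underside (table level when it stands), z up. Sole, case and lid together are 28 mm high when shut. Pressed, the case sinks into the springy sole by 1 mm per 4 N, 5 mm at most, and comes back up; it weighs about 0.1 to 0.3 kg.
- large_lid_top (a point): centre of the flat top of the large square box's lid; 28 mm above the table when the lid is shut, and higher by the gap while it stands ajar. The pane is sturdy to press anywhere.
- large_lid (a joint): how far the large square box's telescoping lid stands above its shut position, m: 0 shut (the lid stops against the case), at most 0.017. It starts about 0.008 to 0.012, slides straight down against a steady friction of about 2.5 N and stays where it is left.
- round_box: loose white plastic round gem box with green stones under a clear-paned lid, standing flat on the table, 54 mm in diameter over the lid; grey case and white lid on a 6 mm dark foam sole; origin at the centre of the sole's underside (table level when it stands), z up. Sole, case and lid together are 28 mm high when shut. Pressed, the case sinks into the springy sole by 1 mm per 4 N, 5 mm at most, and comes back up; it weighs about 0.1 to 0.3 kg.
- round_lid_top (a point): centre of the flat top of the round box's lid; 28 mm above the table when the lid is shut, and higher by the gap while it stands ajar. The pane is sturdy to press anywhere.
- round_lid (a joint): how far the round box's telescoping lid stands above its shut position, m: 0 shut (the lid stops against the case), at most 0.017. It starts about 0.008 to 0.012, slides straight down against a steady friction of about 2.5 N and stays where it is left.
- sort_tray: bystander, fixed: black open sorting tray 60 x 60 mm, 12 mm high, among the boxes; origin at the centre of its underside
- weight: bystander, loose: brass knobbed weight 20 mm wide, 28 mm high, among the boxes; origin at the centre of its underside
- loupe: bystander, loose: folding loupe, black 26 mm disc with a 42 mm steel cover, 19 mm high; origin under the disc's centre
- magnifier: bystander, loose: hand magnifier lying flat, 80 mm disc with a 100 mm wooden handle; origin under the disc's centre
- tweezers: bystander, loose: steel tweezers 127 mm long lying on the table, 7 mm high; origin at their middle
- empty_frame: bystander, loose: empty open white box without lid, 66 x 50 mm, 16 mm high; origin at the centre of its underside

How it is judged:
On the way, in this order (a step that is already met when the one before it is completed fails the run):
1. the small square box's lid is pressed shut (value of joint small_lid below 0.0025 m), for 0.2 s.
2. the oblong box's lid is pressed shut (value of joint oblong_lid below 0.0025 m), for 0.2 s.
3. the large square box's lid is pressed shut (value of joint large_lid below 0.0025 m), for 0.2 s.
At the end, for the whole second after the job is handed in: The small square, oblong and large square lids are within 2.5 mm of shut, the round lid still stands more than 6 mm up, all four boxes rest upright within 20 mm of where they were, and the other things within 30 mm of where they were (value of joint each of small_lid, oblong_lid, large_lid below 0.0025 m and value of joint round_lid above 0.006 m and distance of each of small_box, oblong_box, large_box, round_box from where it was at the start of the episode below 0.02 m and angle between each of small_box, oblong_box, large_box, round_box's own z axis and vertical below 0.1 rad and linear speed of each of small_box, oblong_box, large_box, round_box below 0.02 m/s and distance of each of weight, loupe, magnifier, tweezers, empty_frame from where it was at the start of the episode below 0.03 m); the robot touches nothing.
It fails at once if a gem box is lifted or carried (more than 8 mm), or its lid pulled up (to more than 15.5 mm) (height (world z) of any of small_box, oblong_box, large_box, round_box above 0.008 m or value of joint any of small_lid, oblong_lid, large_lid, round_lid above 0.0155 m).
It fails at once if a gem box is pushed aside by more than 20 mm (distance of any of small_box, oblong_box, large_box, round_box from where it was at the start of the episode above 0.02 m).
It fails at once if a gem box is pressed harder than 25 N (contact force between any of the fingers, the arm and small_box above 25 N or contact force between any of the fingers, the arm and oblong_box above 25 N or contact force between any of the fingers, the arm and large_box above 25 N or contact force between any of the fingers, the arm and round_box above 25 N).
It fails at once if the round box's lid is pressed down (value of joint round_lid below 0.006 m).
It fails at once if a bystander is pushed or carried more than 30 mm (distance of any of weight, loupe, magnifier, tweezers, empty_frame from where it was at the start of the episode above 0.03 m).
It also fails if it takes over 51 s, if anything falls off the work surface, if the arm or the gripper's body presses on something with over 40 N, if the wrist force passes 120 N, or if a joint passes its speed limit or range.

## Working session

There is one attempt and no reset: what is moved stays moved. The work goes in short steps, Python scripts to look and compute and a tool call to move; the robot and the scene stay as the last step left them, time stands still between calls to the robot, and variables do not carry over. Pictures are saved under pics/ and viewed, at most 10 in all, crops included, and the job is handed in when it is done.

Besides the shell and the picture viewer there is one more tool, called after "Call:" as name(argument=value, ...) on one line, values as JSON. arm_command: Moves the arm, as the interface text tells. Its arguments: {"type":"object","properties":{"deltas":{"type":"array","items":{"type":"number"}},"force":{"type":"number"}},"required":["deltas"]}

```bash
mkdir -p pics; python3 - <<'E'
from cell import sensors, optics, arm
import cv2
for n in("top","side"):
    cv2.imwrite(f"pics/{n}0.png",optics.get_image(n)); c=optics.calibration(n); print(n,c)
s=sensors.observe(); print(s, arm.nose_length)
E
```

```text
top {'camera_matrix': array([[458.85226679,   0.        , 321.96834951],
       [  0.        , 458.85226679, 196.96962497],
       [  0.        ,   0.        ,   1.        ]]), 'rvec': array([ 2.15848709, -2.20009342,  0.06070317]), 'tvec': array([0.02398135, 0.54372404, 1.11617121])}
side {'camera_matrix': array([[449.75654491,   0.        , 311.07132374],
       [  0.        , 449.75654491, 202.14524492],
       [  0.        ,   0.        ,   1.        ]]), 'rvec': array([ 2.36029643, -0.66797114,  0.23589311]), 'tvec': array([-0.46162152,  0.26250879,  0.92464367])}
{'clock': 0.1, 'joints': array([-1.20860439,  0.43517029,  0.02496545,  1.57399739, -0.01161873,
        1.13402071, -0.07509967]), 'dq': array([ 1.99887972e-04, -2.14295385e-03, -2.24790426e-05,  1.14204891e-04,
       -1.00342963e-03, -1.00244894e-03,  4.88581986e-04]), 'joint_efforts': array([ 2.37095905e-03, -6.69123244e+01,  9.87317674e-01, -3.15146613e+01,
       -6.06912095e-02,  3.74384795e-02,  4.53059431e-05]), 'position': array([0.27998807, 0.55828784, 0.24501616]), 'ee_rot': array([-7.23593797e-01, -3.05689403e+00,  2.25107373e-03]), 'force': array([0.16848754, 0.21881821, 0.04966054]), 'ft_torque': array([0.02645679, 0.05721666, 0.05782635]), 'gripper_force': 0.0, 'width': 0.9987935646608346} 0.019
```

View pics/top0.png

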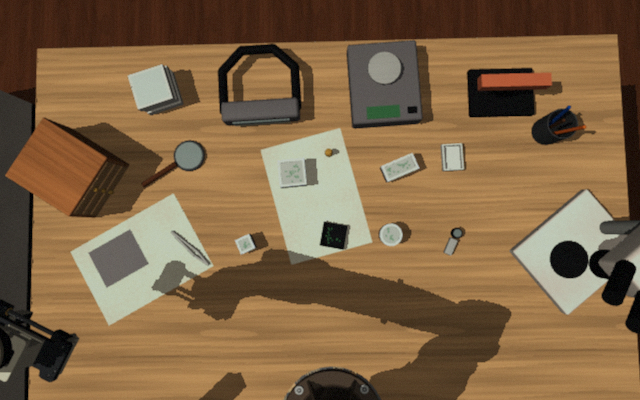

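View pics/side0.png

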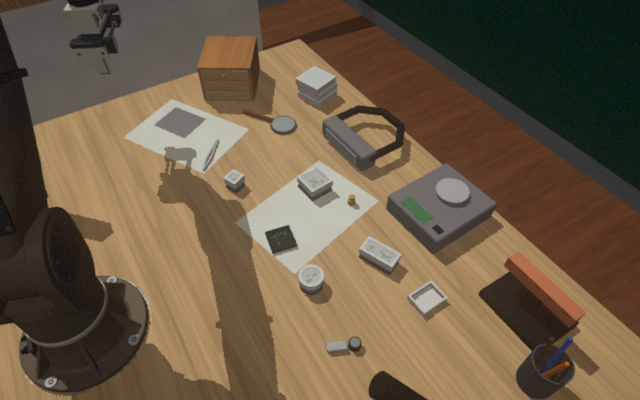

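The top view shows the small box near (245,244), the large one at (293,173), the oblong at (401,167) and the round at (391,234). The weight is at (330,152) and the tray at (335,235). I'll enlarge these to read the corners.

```bash
python3 - <<'E'
import cv2,numpy as np
t=cv2.imread("pics/top0.png")
def crop(im,u,v,w,h,k): return cv2.resize(im[v:v+h,u:u+w],None,fx=k,fy=k,interpolation=cv2.INTER_CUBIC)
# three 48x48ish crops, x8
cv2.imwrite("pics/c1.png",np.hstack([crop(t,225,224,40,40,10),crop(t,380,147,40,40,10)]))
cv2.imwrite("pics/c2.png",crop(t,270,140,80,50,10))
E
```

```text
(no output)
```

View pics/c1.png

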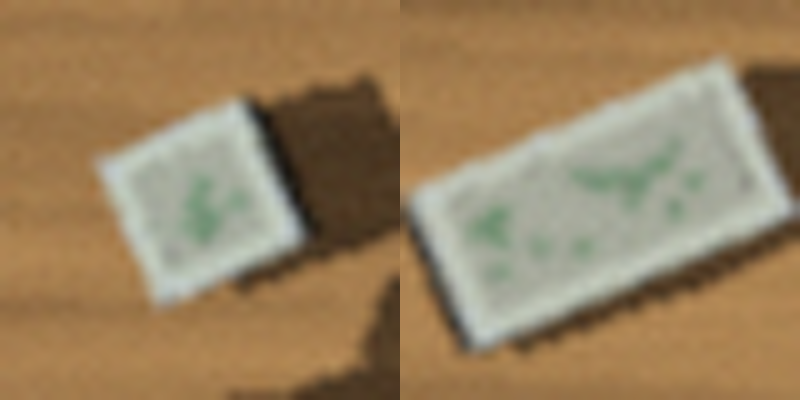

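View pics/c2.png

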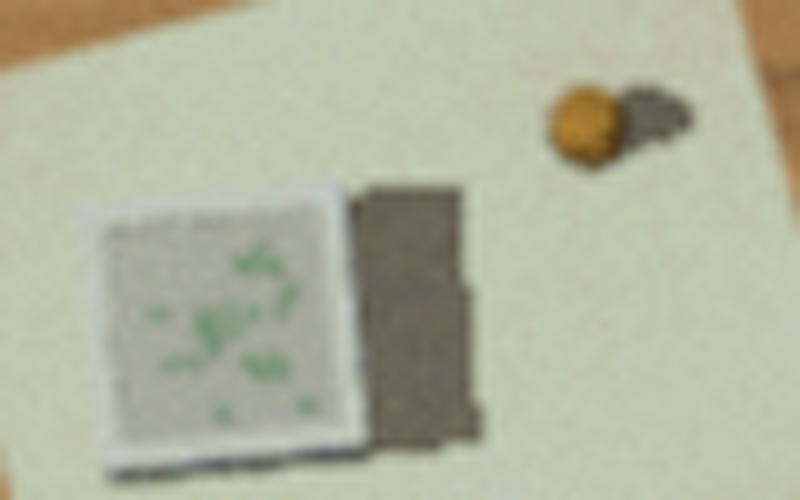

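```bash
python3 - <<'E'
from cell import optics,sensors
import cv2,numpy as np
c=optics.calibration("top");R=cv2.Rodrigues(c["rvec"])[0];K=c["camera_matrix"];o=-R.T@c["tvec"]
p=sensors.observe()["position"]
cs=optics.calibration("side")
for n,u,v in(("small",244.7,243.7),("oblong",399.7,167),("large",292.3,172.4),("round",391,233),("weight",328.2,152)):
    d=R.T@np.linalg.solve(K,[u,v,1]);w=o+d*(.038-o[2])/d[2]
    q=cv2.projectPoints(w,cs["rvec"],cs["tvec"],cs["camera_matrix"],None)[0].ravel()
    print(n,w.round(4),(w-p).round(4),"side px",q.round(1))
E
```

```text
small [0.433  0.2025 0.038 ] [ 0.153  -0.3558 -0.207 ] side px [233.7 175.8]
oblong [ 0.6123 -0.1775  0.038 ] [ 0.3323 -0.7358 -0.207 ] side px [379.8 250.2]
large [0.6044 0.0847 0.038 ] [ 0.3244 -0.4736 -0.207 ] side px [314.8 178.6]
round [ 0.4523 -0.1517  0.038 ] [ 0.1723 -0.71   -0.207 ] side px [312.5 274.4]
weight [ 0.6528 -0.004   0.038 ] [ 0.3728 -0.5623 -0.207 ] side px [350.4 193.3]
```

Call:
arm_command(deltas=[0,0,0,0.153,-0.356,-0.05,0,0,0,0,0.153,-0.356,-0.05,0,0,0,0,0.153,-0.356,-0.05,0,0,0,0,0.153,-0.356,-0.05,0,0,0,0,0.153,-0.356,-0.05,0,0,0,0,0.153,-0.356,-0.05,0,0,0,0,0.153,-0.356,-0.05,0,0,0,0,0.153,-0.356,-0.05,0,0,0,0,0.153,-0.356,-0.05,0,0,0,0,0.153,-0.356,-0.1,0,0,0,0,0.153,-0.356,-0.15,0,0,0,0,0.153,-0.356,-0.16,0,0,0,0,0.153,-0.356,-0.16,0,0,0,0,0.153,-0.356,-0.16,0,0,0,0,0.153,-0.356,-0.16,0], force=10)

```text
clock: 1.6
position: [0.4344, 0.2037, 0.0877]
ee_rot: [0.723, 3.055, 0.004]
force: [0.8, -0.3, -0.0]
width: 0.004
gripper_force: 0.0
```

Call:
arm_command(deltas=[0,0,0,-0.001,-0.001,-0.015,0,0,0,0,-0.001,-0.001,-0.024,0,0,0,0,-0.001,-0.001,-0.027,0,0,0,0,-0.001,-0.001,-0.029,0,0,0,0,-0.001,-0.001,-0.031,0,0,0,0,-0.001,-0.001,-0.033,0,0,0,0,-0.001,-0.001,-0.035,0,0,0,0,-0.001,-0.001,-0.037,0,0,0,0,-0.001,-0.001,-0.038,0,0,0,0,-0.001,-0.001,-0.039,0,0,0,0,-0.001,-0.001,-0.04,0,0,0,0,-0.001,-0.001,-0.041,0,0,0,0,-0.001,-0.001,-0.041,0,0,0,0,-0.001,-0.001,-0.041,0])

```text
clock: 3.0
position: [0.4325, 0.2018, 0.0451]
ee_rot: [0.724, 3.057, 0.001]
force: [-1.0, 0.3, 8.1]
width: 0.006
gripper_force: 3.9
```

Call:
arm_command(deltas=[0,0,0,0,0,0.01,0,0,0,0,0,0,0.06,0,0,0,0,0,0,0.08,0,0,0,0,0.18,-0.379,0.08,0,0,0,0,0.18,-0.379,0.08,0,0,0,0,0.18,-0.379,0.08,0,0,0,0,0.18,-0.379,0.08,0,0,0,0,0.18,-0.379,0.08,0,0,0,0,0.18,-0.379,0.08,0,0,0,0,0.18,-0.379,0.08,0,0,0,0,0.18,-0.379,0.08,0,0,0,0,0.18,-0.379,0.08,0,0,0,0,0.18,-0.379,0.08,0,0,0,0,0.18,-0.379,0.08,0,0,0,0,0.18,-0.379,0.041,0,0,0,0,0.18,-0.379,0.041,0,0,0,0,0.18,-0.379,0.041,0,0,0,0,0.18,-0.379,0.041,0])

```text
clock: 4.8
position: [0.6127, -0.1766, 0.0872]
ee_rot: [0.722, 3.056, 0.0]
force: [0.5, -0.6, -0.1]
width: 0.007
gripper_force: 0.0
```

```bash
python3 - <<'E'
from cell import optics
import cv2,numpy as np
s=optics.get_image("side");cv2.imwrite("pics/s1.png",s)
z=lambda im,u,v:cv2.resize(im[v:v+60,u:u+80],None,fx=5,fy=5,interpolation=cv2.INTER_CUBIC)
cv2.imwrite("pics/s1c.png",np.vstack([np.hstack([z(s,195,150),z(cv2.imread("pics/side0.png"),195,150)]),np.hstack([z(s,340,210),z(s,270,250)])]))
E
```

```text
(no output)
```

View pics/s1c.png

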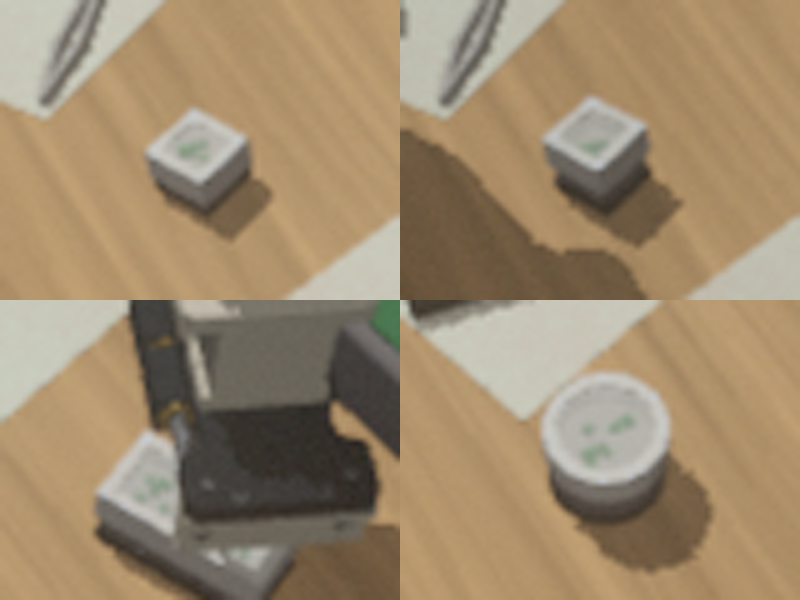

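The crop shows the small box's lid at about (235,179) sitting visibly lower than before, so it is shut and the box hasn't moved. The hand hovers over the oblong box at about (380,250), and the round lid at about (312,275) is untouched. Next I press the oblong lid.

Call:
arm_command(deltas=[0,0,0,0,-0.001,-0.015,0,0,0,0,0,-0.001,-0.024,0,0,0,0,0,-0.001,-0.027,0,0,0,0,0,-0.001,-0.029,0,0,0,0,0,-0.001,-0.031,0,0,0,0,0,-0.001,-0.033,0,0,0,0,0,-0.001,-0.035,0,0,0,0,0,-0.001,-0.037,0,0,0,0,0,-0.001,-0.038,0,0,0,0,0,-0.001,-0.039,0,0,0,0,0,-0.001,-0.04,0,0,0,0,0,-0.001,-0.041,0,0,0,0,0,-0.001,-0.041,0,0,0,0,0,-0.001,-0.041,0])

```text
clock: 6.25
position: [0.6122, -0.1784, 0.0452]
ee_rot: [0.724, 3.057, 0.0]
force: [-3.4, 1.8, 7.9]
width: 0.004
gripper_force: 3.7
```

Call:
arm_command(deltas=[0,0,0,0,0,0.01,0,0,0,0,0,0,0.06,0,0,0,0,0,0,0.08,0,0,0,0,-0.008,0.263,0.08,0,0,0,0,-0.008,0.263,0.08,0,0,0,0,-0.008,0.263,0.08,0,0,0,0,-0.008,0.263,0.08,0,0,0,0,-0.008,0.263,0.08,0,0,0,0,-0.008,0.263,0.08,0,0,0,0,-0.008,0.263,0.08,0,0,0,0,-0.008,0.263,0.08,0,0,0,0,-0.008,0.263,0.08,0,0,0,0,-0.008,0.263,0.041,0,0,0,0,-0.008,0.263,0.041,0,0,0,0,-0.008,0.263,0.041,0,0,0,0,-0.008,0.263,0.041,0])

```text
clock: 7.85
position: [0.605, 0.0838, 0.087]
ee_rot: [0.725, 3.055, 0.0]
force: [-0.2, -0.4, 0.1]
width: 0.002
gripper_force: 0.0
```

Call:
arm_command(deltas=[0,0,0,0,0,-0.015,0,0,0,0,0,0,-0.024,0,0,0,0,0,0,-0.027,0,0,0,0,0,0,-0.029,0,0,0,0,0,0,-0.031,0,0,0,0,0,0,-0.033,0,0,0,0,0,0,-0.035,0,0,0,0,0,0,-0.037,0,0,0,0,0,0,-0.038,0,0,0,0,0,0,-0.039,0,0,0,0,0,0,-0.04,0,0,0,0,0,0,-0.041,0,0,0,0,0,0,-0.041,0,0,0,0,0,0,-0.041,0])

```text
clock: 9.25
position: [0.6043, 0.0847, 0.0452]
ee_rot: [0.724, 3.057, 0.0]
force: [-3.8, -0.7, 6.3]
width: 0.003
gripper_force: 3.6
```

Call:
arm_command(deltas=[0,0,0,0,0,-0.001,0,0,0,0,0,0,-0.001,0,0,0,0,0,0,-0.001,0])

```text
clock: 9.55
position: [0.6043, 0.0847, 0.0444]
ee_rot: [0.724, 3.057, 0.001]
force: [-3.6, 0.6, 9.8]
width: 0.006
gripper_force: 5.0
```

Call:
arm_command(deltas=[0,0,0,0,0,0.01,0,0,0,0,0,0,0.06,0,0,0,0,0,0,0.1,0,0,0,0,0,0,0.15,0,0,0,0,0,0,0.2,0,0,0,0,-0.15,0.2,0.2,0,0,0,0,-0.25,0.35,0.2,0,0,0,0,-0.25,0.35,0.2,0,0,0,0,-0.25,0.35,0.2,0,0,0,0,-0.25,0.35,0.2,0,0,0,0,-0.25,0.35,0.2,0,0,0,0,-0.25,0.35,0.2,0,0,0,0,-0.25,0.35,0.2,0,0,0,0,-0.25,0.35,0.2,0,0,0,0,-0.25,0.35,0.2,0,0,0,0,-0.25,0.35,0.2,0,0,0,0,-0.25,0.35,0.2,0])

```text
clock: 11.25
position: [0.3554, 0.4335, 0.2439]
ee_rot: [0.727, 3.056, -0.0]
force: [-0.2, -0.1, 0.6]
width: 0.007
gripper_force: 0.0
```

```bash
python3 - <<'E'
from cell import optics
import cv2,numpy as np
s=optics.get_image("side");o=cv2.imread("pics/side0.png")
z=lambda im:cv2.resize(im[140:300,200:410],None,fx=1.9,fy=3.5*.55,interpolation=cv2.INTER_CUBIC)
cv2.imwrite("pics/s2.png",np.hstack([z(o),z(s)]))
E
```

```text
(no output)
```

View pics/s2.png

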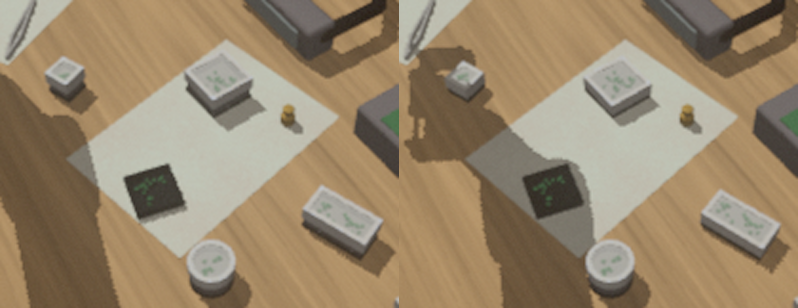

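Before (left) and after (right): the small, large and oblong lids, at about (465,78), (618,85) and (740,222) in the right half, now sit low. The round one at (610,265) still stands ajar, and nothing has shifted.

```bash
python3 -c "
from cell import arm;print(arm.sign_off())"
```

```text
the job is handed in; nothing more can be done
None
```

The small, oblong and large lids were pressed shut in that order with about 8 to 10 N each. The last picture shows the round lid still ajar and the boxes, tray and weight in place, the hand is clear, and the job is handed in; no verdict was returned.

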